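# Compare two bearing balls on the beam balance and present the heavier

### The job

Two ball carriers stand on the pans of the arrested beam balance: swing its arrest lever fully over to free the beam, let the beam come to rest and see which side sinks, then swing the lever fully back so that the beam is locked level again. Now lift the carrier with the heavier ball off its pan by its upright fin, bring it over the middle of the open parts tray that stands to the left of the balance, and finish still holding it there, level, at rest and clear above the tray's rim. Neither ball may leave its pocket on the way, and the other carrier is left standing on its pan.

Things in the scene. Friction and masses are not known exactly. Their poses are not given: they have to be found in the camera images.
- balance: beam balance, fixed to the bench, with a grey housing 100 x 250 x 50 mm. Origin: centre of its underside; z up, y along the level beam to its left pan, x to its back (away from the lever). Beam pivot 85 mm above the bench in the middle; no part is taller than 115 mm.
- pan_left (a point): middle of the upper face of the left pan (flat disc of 94 mm diameter) when the beam is level: 130 mm to the +y side of the balance's middle, 104 mm above the bench
- pan_right (a point): the same for the right pan, 130 mm to the -y side of the balance's middle
- beam (a joint): tilt of the beam, rad: 0 = level, positive = right (-y) pan down and left pan up, negative = left pan down; its stops are at +-0.09 (about 12 mm up or down at a pan). Well damped: it sinks to its stop within 2 s of being freed, towards the heavier ball.
- arrest_lever (a joint): angle of the arrest lever, rad: 0 = arrested (lever leans 0.5 rad to the balance's left, +y), 1.0 = freed (leans 0.5 rad to the right, -y); stops at both ends. Going back it lifts the beam level with two posts. It stays where it is left; about 2 N at the knob moves it.
- lever_knob (a point): centre of the black ball knob (18 mm diameter) at the top of the arrest lever, a 9 mm thick rod. The lever stands in front of the housing; it swings left and right about a level axis along the balance's x, 115 mm in front (-x) of the balance's middle and 30 mm above the bench, with the knob 75 mm from that axis.
- carrier_1: one of two like ball carriers, loose on a pan (either may be on either pan): aluminium plate 90 x 56 x 6 mm, 130 g without its ball. Origin: centre of underside; x along the 90 mm, z up. Upright grip fin (30 mm along x, 14 mm thick along y, top 56 mm above underside) at x = -26 mm; round pocket (24 mm inner diameter, rim 3.5 mm high) with a loose ball at x = +24 mm.
- carrier_2: one of two like ball carriers, loose on a pan (either may be on either pan): aluminium plate 90 x 56 x 6 mm, 130 g without its ball. Origin: centre of underside; x along the 90 mm, z up. Upright grip fin (30 mm along x, 14 mm thick along y, top 56 mm above underside) at x = -26 mm; round pocket (24 mm inner diameter, rim 3.5 mm high) with a loose ball at x = +24 mm.
- carrier_1_middle (a point): centre of the underside of carrier_1
- carrier_2_middle (a point): centre of the underside of carrier_2
- carrier_1_fin (a point): grip point in the fin of carrier_1, 38 mm above its underside
- carrier_2_fin (a point): grip point in the fin of carrier_2, 38 mm above its underside
- carrier_1_pocket (a point): where the ball's centre is when it lies in the middle of the pocket of carrier_1 (18.5 mm above the underside)
- carrier_2_pocket (a point): the same for carrier_2
- ball_1_center (a point): centre of the polished steel-coloured ball, 25 mm in diameter, that lies loose in the pocket of carrier_1 and has 2 to 3 mm of play there. The two balls look alike, but one weighs about 110 g and the other about 50 g; which is which can only be told by the balance.
- ball_2_center (a point): centre of the polished steel-coloured ball, 25 mm in diameter, that lies loose in the pocket of carrier_2 and has 2 to 3 mm of play there. The two balls look alike, but one weighs about 110 g and the other about 50 g; which is which can only be told by the balance.
- ball_1: the ball in carrier_1; its axes mean nothing
- ball_2: the ball in carrier_2; its axes mean nothing
- parts_tray: open parts tray of sheet metal, 130 x 200 mm, rim 40 mm above the bench, fixed to the bench to the left (+y) of the balance; a like tray in the far right corner of the bench is not meant. Origin: centre of its underside.
There are look-alikes about, which are no part of the job. Leave any purple or yellow look-alike of the carrier_2 alone. Leave any green look-alike of the carrier_1 alone.

How it is judged:
By the outcome, as a careful person would: the job done as asked, in the order asked, and still so for the second after the job is handed in, while the arm keeps its last pose, push and grip.
It also fails if it takes over 62 s, if anything falls off the work surface, if the arm or the gripper's body presses on something with over 40 N, if the wrist force passes 120 N, or if a joint passes its speed limit or range.

### The arm

A 7-joint arm with a two-finger parallel gripper is mounted at the origin on a cart in front of the work surface, level with it; the furniture and walls round the work are solid. World frame = base frame: x ahead of the robot, y to its left, z up, the work surface at z = 0. Lengths are in m, angles in degrees, forces in N, time in s.
With the tool pointing down it reaches from about 0.425 to 0.875 m from the base axis. Payload 4.7 kg.
Tool frame: the origin (TCP) lies between the finger pads; the fingertips stand env.tip_reach ahead of it and the grasp point (between the pads) lies 2 mm behind it (env.tip_reach is the distance from the TCP to the fingertips, in m); z points along the fingers, y is the line along which they close (so a half turn about z gives the same grasp; the last joint's range is limited). The gripper opens to 87 mm and grips with 3 to 60 N. Pads are 19 mm wide; open, the fingers measure 117 mm over their backs; the gripper's body (75 mm by 190 mm) begins 51 mm behind the grasp point.
Start: joints at [76.152, 18.392, -4.016, 83.108, 1.295, 78.541, -3.26], TCP at [0.164, -0.629, 0.24] pointing down, gripper open.
Joint ranges: [-163.93, 163.93], [-17.29, 119.83], [-79.2, 71.16], [3.27, 140.29], [-89.18, 269.18], [5.43, 117.66], [-154.24, 154.24]. Speed limits (degrees/s): [147.25, 147.25, 180, 180, 180, 180, 180].

### API

Orientations are given as [roll, pitch, yaw] about the fixed x, y, z axes, in that order (R = Rz(yaw) Ry(pitch) Rx(roll)).
In Python, from cell import env, read_camera gives the robot as it stands. The module is installed in compiled form; this text tells all that it offers.
- The arm moves only by the shell command python3 -m handwheel FILE [FORCE], which reads ROWS from the file FILE. ROWS is a JSON object with one list for each field, all of the same length, 1 to 8, a row being the entries at one place: sx, sy, sz (the shift in parts of the range, where 1.0 means 0.75 m), turn (a turn about the tool's z in fractions of the full range, 1 being 60 degrees), finger_gap (the finger opening in m); each row is the pose to reach, as a shift and turn from the pose commanded when the command began, along the tool's axes at that moment; what a row does not reach only later rows make up. A row lasts 1/12 s, in which the tool goes at most 0.0417 m and 7.16 degrees, less where a joint would pass 70% of its speed; a pose out of reach is approached as far as the arm can. The fingers move at their own pace and stop on an object; FORCE is the grip in N (left out, the last holds). Time passes only in rows, so rows that do not move let the fingers close. It prints the time, the measured TCP pose, the force, the opening and the grip force at its end. A shift or turn number past 1, either way, is cut back to 1. Input that does not fit is refused with a message, and nothing moves.
- env.get_obs(): the state, without advancing time (a new reading comes with each control period).
- read_camera(name): name is "side" or "top" or "wrist"; returns a dict with "color" (400x640x3 uint8, blue, green, red), "fx", "fy", "cx", "cy" (pixels), "dist" ([k1, k2, p1, p2, k3] as OpenCV has them; the pictures are not rectified), "world_from_camera" (4x4, takes a point from camera to world coordinates). Camera axes: x right, y down, z forward; pixel columns grow to the right and rows downward; lengths in m; the calibration is good to about 2 mm. A picture is of the moment at which its call begins. There is no depth.
- env.sign_off(): hands the job in; it is judged then, once.
The state is a dict: "time_s": time; "qpos": joint angles; "joint_velocities": joint speeds; "effort": joint torques, N m; "tool_pos": TCP position; "tool_rot": TCP orientation; "force": force on the tool from outside, world axes, zero at the start; "wrist_torque": the same for the moment, N m; "grip_width": finger opening in m; "grasp_force": force on a finger pad.
Only numpy, scipy, OpenCV 4.12 (cv2) and the standard library are available. Lean on these libraries where they do the work, as an engineer would, in place of code of your own. Each camera call takes 0.05 s, during which the arm holds its last target. There are 200 camera calls.

## Working session

There is one attempt and no reset: what is moved stays moved. The work goes in short steps, Python scripts to look and compute and a shell command to move; the robot and the scene stay as the last step left them, time stands still between calls to the robot, and variables do not carry over. Pictures are saved under pics/ and viewed, at most 10 in all, crops included, and the job is handed in when it is done.

```bash
mkdir -p pics; ls; python3 - <<'E'
from cell import env, read_camera
import cv2,numpy as np
o=env.get_obs();print(o['time_s'],o['tool_pos'],o['tool_rot'],env.tip_reach,o['grip_width'])
for n in('top','side'):
    c=read_camera(n);cv2.imwrite(f'pics/{n}0.png',c['color']);print(n,c['fx'],c['dist'],np.round(c['world_from_camera'],3).tolist())
E
```

```text
pics
0.0 [ 0.16425717 -0.62837568  0.23845433] [-1.79891109e+02  7.70562022e-03  1.46578872e+01] 0.017 0.08693898534816237
top 373.611140384831 [0.00679178 0.         0.         0.         0.        ] [[-0.021, -0.983, 0.182, 0.31], [-1.0, 0.024, 0.011, -0.031], [-0.015, -0.182, -0.983, 1.22], [0.0, 0.0, 0.0, 1.0]]
side 363.07132776049076 [-0.00522986  0.          0.          0.          0.        ] [[0.999, 0.04, -0.02, 0.532], [0.042, -0.675, 0.737, -0.772], [0.016, -0.737, -0.676, 0.787], [0.0, 0.0, 0.0, 1.0]]
```

View pics/top0.png

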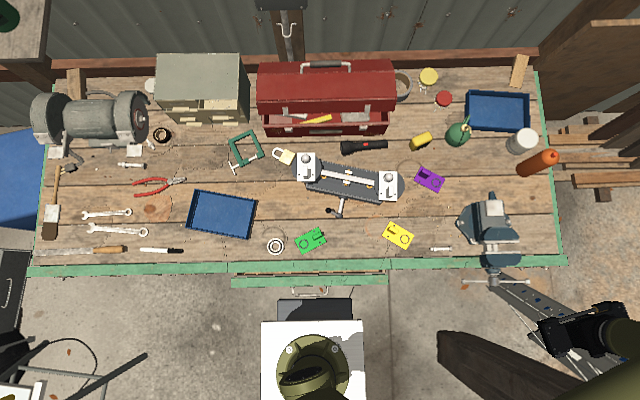

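View pics/side0.png

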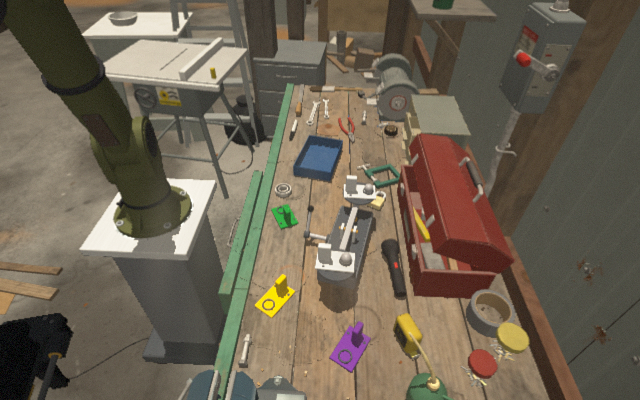

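Top view: the balance is at (352,182), with two white/grey carriers on its pans at (305,167) and (387,186), and the lever at (338,208). The blue tray to the left is at (222,214). Not meant: the tray at (497,110), and the green (311,240), yellow (398,235) and purple (430,179) plates, which lie on the bench. I'll take a close crop from both cameras.

```bash
python3 - <<'E'
import cv2,numpy as np
t=cv2.imread('pics/top0.png')[140:225,280:415];s=cv2.imread('pics/side0.png')[165:290,295:395]
t=cv2.resize(t,None,fx=3.5,fy=3.5,interpolation=2);s=cv2.resize(s,None,fx=3,fy=3,interpolation=2)
h=max(t.shape[0],s.shape[0]);c=np.zeros((h,t.shape[1]+s.shape[1],3),np.uint8);c[:t.shape[0],:t.shape[1]]=t;c[:s.shape[0],t.shape[1]:]=s
print(t.shape,s.shape);cv2.imwrite('pics/crop0.png',c)
E
```

```text
(298, 472, 3) (375, 300, 3)
```

View pics/crop0.png

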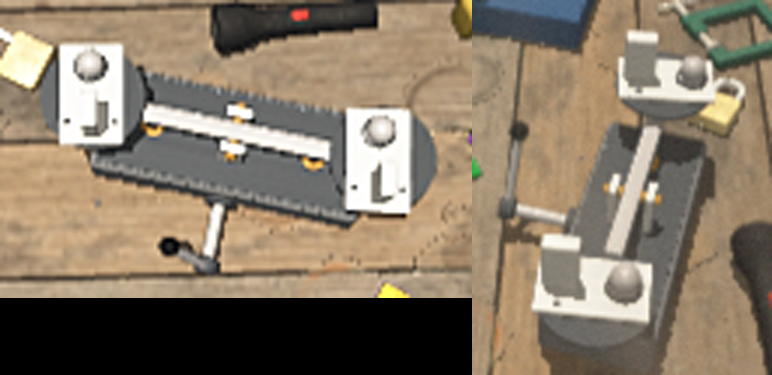

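The crop confirms it: two white carriers on the grey pans, fins towards the robot, balls to the back. The black knob is at top px ~(328,210) and leans left.

```bash
cat > h.py <<'E'
import cv2,numpy as np
def ray(c,p):
    K=np.array([[c['fx'],0,c['cx']],[0,c['fy'],c['cy']],[0,0,1]]);T=np.array(c['world_from_camera'])
    u=cv2.undistortPoints(np.array([[p]],float),K,np.array(c['dist']))[0,0]
    return T[:3,3],T[:3,:3]@np.array([u[0],u[1],1.])
def onz(c,p,z):
    o,d=ray(c,p);return o+d*(z-o[2])/d[2]
def two(c1,p1,c2,p2):
    o1,d1=ray(c1,p1);o2,d2=ray(c2,p2)
    s=np.linalg.lstsq(np.c_[d1,-d2],o2-o1,rcond=None)[0];a=o1+s[0]*d1;b=o2+s[1]*d2
    return (a+b)/2,np.linalg.norm(a-b)
def blobs(m,amin):
    n,l,s,ce=cv2.connectedComponentsWithStats(m.astype(np.uint8))
    return [(l==i,ce[i],s[i]) for i in range(1,n) if s[i,4]>=amin]
E
python3 - <<'E'
from h import *
from cell import read_camera
np.set_printoptions(precision=4,suppress=True)
c=read_camera('top');s=read_camera('side')
im=c['color'].astype(int)
w=(im.min(2)>200)&(im.max(2)-im.min(2)<40)
w[:140]=0;w[225:]=0;w[:,:280]=0;w[:,415:]=0
for m,ce,st in blobs(w,200):
    cn=max(cv2.findContours(m.astype(np.uint8),0,1)[0],key=cv2.contourArea)
    q=cv2.boxPoints(cv2.minAreaRect(cn));q=q+0.5*np.sign(q-q.mean(0))*1
    P=np.array([onz(c,p,.110) for p in q])[:,:2];e=np.diff(np.r_[P,P[:1]],axis=0)
    print('plate',ce,st[4],P.mean(0),np.linalg.norm(e,axis=1),np.degrees(np.arctan2(e[:,1],e[:,0])))
# knob
def dark(c,x0,x1,y0,y1):
    i=c['color'].astype(int);m=np.zeros(i.shape[:2],bool);m[y0:y1,x0:x1]=i[y0:y1,x0:x1].max(2)<45
    b=max(blobs(m,3),key=lambda b:b[2][4]);print('dark',b[1],b[2]);return b[1]
k=two(c,dark(c,320,335,203,217),s,dark(s,303,316,200,215));print('knob',k)
i=c['color'].astype(int);b=(i[...,0]>i[...,2]+30)&(i[...,0]>60);b[:180]=0;b[245:]=0;b[:,:175]=0;b[:,265:]=0
m,ce,st=max(blobs(b,100),key=lambda b:b[2][4]);cn=max(cv2.findContours(m.astype(np.uint8),0,1)[0],key=cv2.contourArea)
q=cv2.boxPoints(cv2.minAreaRect(cn));P=np.array([onz(c,p,.04) for p in q]);print('tray',P,P.mean(0))
E
```

```text
plate [305.2055 166.4637] 399 [0.618  0.0038] [0.0557 0.0889 0.0549 0.089 ] [-91.4852 178.7562  88.5812  -0.7442]
plate [347.1   177.225] 240 [ 0.5815 -0.1229] [0.016  0.1668 0.0159 0.1664] [ -13.0048 -104.6085  165.5422   75.4374]
plate [387.4719 186.0196] 409 [ 0.5521 -0.2439] [0.0548 0.0932 0.054  0.0932] [-91.4558 176.4825  88.6283  -3.0203]
dark [327.9474 209.8947] [326 208   5   5  19]Traceback (most recent call last):
  File "<stdin>", line 17, in <module>
  File "<stdin>", line 16, in dark
ValueError: max() iterable argument is empty
```

Careful with the scale: shifts go in shares of 0.75 m and turns go in shares of 60 degrees. That gives: -0.232 m / 0.75 = -0.3093, 0.224 m / 0.75 = 0.2987, 29.3 degrees / 60 = 0.4883.

```bash
python3 - <<'E'
from h import *
from cell import read_camera
np.set_printoptions(precision=4,suppress=True)
c=read_camera('top');s=read_camera('side')
print('knob',onz(c,(327.95,209.9),.0958),onz(s,(310.8,208.3),.0958),two(c,(327.95,209.9),s,(310.8,208.3)))
i=c['color'].astype(int);b=(i[...,0]>i[...,2]+30)&(i[...,0]>60);b[:180]=0;b[245:]=0;b[:,:175]=0;b[:,265:]=0
m,ce,st=max(blobs(b,100),key=lambda b:b[2][4]);cn=max(cv2.findContours(m.astype(np.uint8),0,1)[0],key=cv2.contourArea)
q=cv2.boxPoints(cv2.minAreaRect(cn));P=np.array([onz(c,p,.03) for p in q]);print('tray',P,P.mean(0))
E
echo '{"sx":[0.0373, 0.0747, 0.112, 0.1493, 0.1867, 0.224, 0.2613, 0.2987], "sy":[-0.0387, -0.0773, -0.116, -0.1547, -0.1933, -0.232, -0.2707, -0.3093], "sz":[0, 0, 0, 0, 0, 0, 0, 0], "turn":[0.0833, 0.15, 0.2167, 0.2833, 0.35, 0.4167, 0.4883, 0.4883], "finger_gap":[0.087, 0.087, 0.087, 0.087, 0.087, 0.087, 0.087, 0.06]}' > next.json && python3 -m handwheel next.json
```

```text
knob [ 0.4834 -0.0617  0.0958] [ 0.4838 -0.0588  0.0958] (array([ 0.4835, -0.0615,  0.0982]), np.float64(0.0009698320903474719))
tray [[0.4475 0.3987 0.03  ]
 [0.5774 0.3793 0.03  ]
 [0.5331 0.1752 0.03  ]
 [0.4051 0.1983 0.03  ]] [0.4908 0.2879 0.03  ]
time_s: 0.97
tool_pos: [0.323, -0.3459, 0.2398]
tool_rot: [180.0, -0.0, -14.8]
force: [1.0, 0.1, 0.2]
grip_width: 0.0848
grasp_force: 0.0
```

Scaled: -0.317 m / 0.75 = -0.4227, 0.0824 m / 0.75 = 0.1099.

```bash
echo '{"sx":[0.0137, 0.0275, 0.0412, 0.0549, 0.0687, 0.0824, 0.0961, 0.1099], "sy":[-0.0528, -0.1056, -0.1585, -0.2113, -0.2641, -0.3171, -0.3699, -0.4227], "sz":[0, 0, 0, 0, 0, 0, 0, 0], "turn":[0, 0, 0, 0, 0, 0, 0, 0], "finger_gap":[0.036, 0.036, 0.036, 0.036, 0.036, 0.036, 0.036, 0.036]}' > next.json && python3 -m handwheel next.json
python3 - <<'E'
from cell import env,read_camera
import cv2
o=env.get_obs();print(o['tool_pos'],o['grip_width'],o['qpos'])
cv2.imwrite('pics/w1.png',read_camera('wrist')['color'])
E
```

```text
time_s: 1.63
tool_pos: [0.4829, -0.06, 0.24]
tool_rot: [180.0, -0.1, -14.7]
force: [1.6, -0.5, 0.5]
grip_width: 0.0386
grasp_force: 0.0
[ 0.4828693  -0.06003746  0.23995247] 0.03857510715709645 [  41.29912747   -0.36772298  -36.85759724  104.47389305   -0.16992908
   75.76103502 -100.17409396]
```

View pics/w1.png

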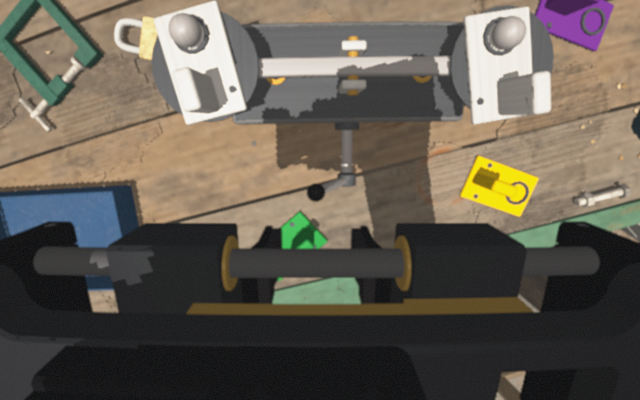

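The wrist view shows the knob at (316,192). The carriers are at (205,65), left, and (505,65), right, and their balls sit in the pockets.

```bash
python3 - <<'E'
from h import *
from cell import read_camera
np.set_printoptions(precision=4,suppress=True)
c=read_camera('wrist');i=c['color'].astype(int)
m=np.zeros(i.shape[:2],bool);m[180:205,303:328]=i[180:205,303:328].max(2)<45
b=max(blobs(m,10),key=lambda b:b[2][4]);print(b[1],b[2],onz(c,b[1],.0958),np.round(c['world_from_camera'],3))
w=(i.min(2)>190);w[130:]=0
for m,ce,st in blobs(w,1500):
    cn=max(cv2.findContours(m.astype(np.uint8),0,1)[0],key=cv2.contourArea)
    q=cv2.approxPolyDP(cn,8,True)[:,0];print(st,[(*p,*onz(c,p.astype(float),.110)[:2].round(4)) for p in q])
E
```

```text
[323.8077 192.9327] [320 186   8  15 104] [ 0.4852 -0.0569  0.0958] [[-0.243 -0.941 -0.234  0.55 ]
 [-0.97   0.234  0.064 -0.067]
 [-0.006  0.242 -0.97   0.385]
 [ 0.     0.     0.     1.   ]]
[ 169    2   90  122 4659] [(np.int32(231), np.int32(2), np.float64(0.6617), np.float64(-0.0221)), (np.int32(169), np.int32(20), np.float64(0.6625), np.float64(0.0321)), (np.int32(200), np.int32(123), np.float64(0.576), np.float64(0.0332)), (np.int32(258), np.int32(109), np.float64(0.5746), np.float64(-0.0199))]
[ 480   12   65  115 3787] [(np.int32(541), np.int32(12), np.float64(0.5952), np.float64(-0.2705)), (np.int32(480), np.int32(22), np.float64(0.5983), np.float64(-0.2177)), (np.int32(486), np.int32(126), np.float64(0.5128), np.float64(-0.2111)), (np.int32(527), np.int32(120), np.float64(0.5094), np.float64(-0.2484)), (np.int32(510), np.int32(117), np.float64(0.5155), np.float64(-0.2334)), (np.int32(509), np.int32(85), np.float64(0.5427), np.float64(-0.2356)), (np.int32(544), np.int32(77), np.float64(0.5425), np.float64(-0.2673))]
```

```bash
echo '{"sx":[0.0013, 0.0013, 0.0013, 0.0013, 0.0013, 0.0013, 0.0013], "sy":[-0.004, -0.004, -0.004, -0.004, -0.004, -0.004, -0.004], "sz":[0.04, 0.08, 0.12, 0.1533, 0.176, 0.1853, 0.1853], "turn":[0, 0, 0, 0, 0, 0, 0], "finger_gap":[0.046, 0.046, 0.046, 0.046, 0.046, 0.046, 0.046]}' > next.json && python3 -m handwheel next.json 
python3 - <<'E'
from cell import env,read_camera
import cv2,numpy as np
t=read_camera('top')['color'][140:230,280:415];s=read_camera('side')['color'][155:265,285:395]
t=cv2.resize(t,None,fx=3,fy=3);s=cv2.resize(s,None,fx=3,fy=3);c=np.zeros((330,t.shape[1]+s.shape[1],3),np.uint8);c[:t.shape[0],:t.shape[1]]=t;c[:,t.shape[1]:]=s
cv2.imwrite('pics/c2.png',c)
E
```

```text
time_s: 2.32
tool_pos: [0.4826, -0.0594, 0.099]
tool_rot: [180.0, 0.2, -14.7]
force: [0.2, -0.5, 0.3]
grip_width: 0.0456
grasp_force: 0.0
```

View pics/c2.png

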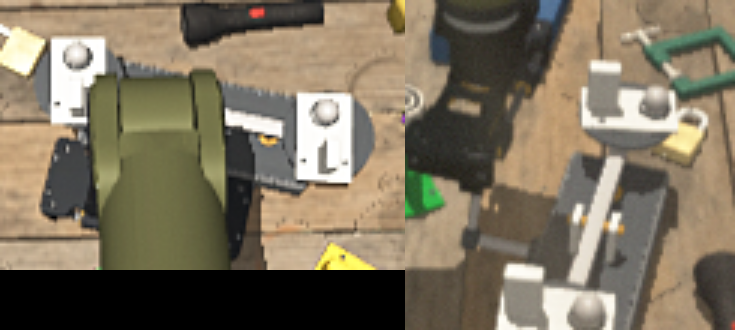

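The arm stands over the knob and nothing is disturbed. Next I swing the lever over.

Scaled: 0.082 m / 0.75 = 0.1093, 0.012 m / 0.75 = 0.016.

```bash
echo '{"sx":[0, 0, 0, 0, 0, 0, 0, 0], "sy":[0.016, 0.0307, 0.0453, 0.06, 0.0747, 0.088, 0.1, 0.1093], "sz":[0, 0, 0, 0, 0, 0, 0, 0], "turn":[0, 0, 0, 0, 0, 0, 0, 0], "finger_gap":[0.046, 0.046, 0.046, 0.046, 0.046, 0.046, 0.046, 0.046]}' > next.json && python3 -m handwheel next.json; echo '{"sx":[0, 0, 0], "sy":[0.0053, 0.008, 0.008], "sz":[0, 0, 0], "turn":[0, 0, 0], "finger_gap":[0.046, 0.046, 0.046]}' > next.json && python3 -m handwheel next.json
```

```text
time_s: 3.08
tool_pos: [0.4628, -0.1395, 0.1004]
tool_rot: [-180.0, 0.0, -14.7]
force: [1.2, 2.5, -0.1]
grip_width: 0.0462
grasp_force: 1.3
time_s: 3.33
tool_pos: [0.4621, -0.1417, 0.1002]
tool_rot: [-179.8, 0.1, -14.6]
force: [1.7, 8.4, 0.9]
grip_width: 0.0461
grasp_force: 3.8
```

Firm stop (8 N). I ease off 5 mm and wait for the beam.

Scaled: -0.003 m / 0.75 = -0.004.

```bash
for k in 1 2 3 4; do echo '{"sx":[0, 0, 0, 0, 0, 0, 0, 0], "sy":[-0.004, -0.004, -0.004, -0.004, -0.004, -0.004, -0.004, -0.004], "sz":[0, 0, 0, 0, 0, 0, 0, 0], "turn":[0, 0, 0, 0, 0, 0, 0, 0], "finger_gap":[0.046, 0.046, 0.046, 0.046, 0.046, 0.046, 0.046, 0.046]}' > next.json && python3 -m handwheel next.json | head -1; done
python3 - <<'E'
from cell import read_camera
import cv2,numpy as np
n=read_camera('side')['color'];cv2.imwrite('pics/side3.png',n);o=cv2.imread('pics/side0.png')
f=lambda i:cv2.resize(i[155:290,290:400],None,fx=3.4,fy=3.4)
cv2.imwrite('pics/c3.png',np.hstack([f(o),f(n)]))
E
```

```text
time_s: 4.0
time_s: 4.67
time_s: 5.33
time_s: 6.0
```

View pics/c3.png

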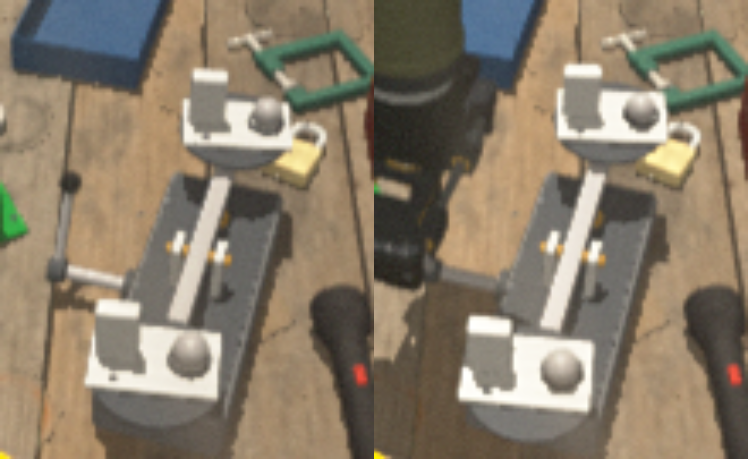

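Compared with the earlier picture, the near (right) ball dropped from row 355 to 370 and the far (left) carrier rose about 4 rows. The right side sinks, so the right carrier has the heavier ball. Now the lever goes back.

Scaled: -0.094 m / 0.75 = -0.1253, -0.085 m / 0.75 = -0.1133.

```bash
echo '{"sx":[0, 0, 0, 0, 0, 0, 0, 0], "sy":[-0.0187, -0.0373, -0.0533, -0.0693, -0.0853, -0.1, -0.1133, -0.1253], "sz":[0, 0, 0, 0, 0, 0, 0, 0], "turn":[0, 0, 0, 0, 0, 0, 0, 0], "finger_gap":[0.046, 0.046, 0.046, 0.046, 0.046, 0.046, 0.046, 0.046]}' > next.json && python3 -m handwheel next.json; echo '{"sx":[0, 0, 0], "sy":[-0.0053, -0.0093, -0.0093], "sz":[0, 0, 0], "turn":[0, 0, 0], "finger_gap":[0.046, 0.046, 0.046]}' > next.json && python3 -m handwheel next.json
```

```text
time_s: 6.72
tool_pos: [0.4872, -0.0459, 0.1001]
tool_rot: [179.5, 0.1, -14.7]
force: [-6.0, -25.5, 1.0]
grip_width: 0.0461
grasp_force: 11.8
time_s: 6.97
tool_pos: [0.4874, -0.0458, 0.0998]
tool_rot: [179.1, 0.2, -14.9]
force: [-7.0, -23.0, 2.8]
grip_width: 0.0461
grasp_force: 11.0
```

Scaled: 0.017 m / 0.75 = 0.0227, 0.014 m / 0.75 = 0.0187.

```bash
echo '{"sx":[0, 0, 0, 0], "sy":[0.0107, 0.0187, 0.0227, 0.0227], "sz":[0, 0, 0, 0], "turn":[0, 0, 0, 0], "finger_gap":[0.046, 0.046, 0.046, 0.046]}' > next.json && python3 -m handwheel next.json; echo '{"sx":[0, 0, 0, 0, 0], "sy":[0, 0, 0, 0, 0], "sz":[-0.04, -0.0933, -0.1467, -0.2, -0.2], "turn":[0, 0, 0, 0, 0], "finger_gap":[0.06, 0.06, 0.06, 0.06, 0.06]}' > next.json && python3 -m handwheel next.json
python3 - <<'E'
from h import *
from cell import read_camera
np.set_printoptions(precision=4,suppress=True)
n=read_camera('side')['color'];o=cv2.imread('pics/side0.png')
f=lambda i:cv2.resize(i[155:290,290:400],None,fx=3.4,fy=3.4)
cv2.imwrite('pics/c4.png',np.hstack([f(o),f(n)]))
cv2.imwrite('pics/w4.png',read_camera('wrist')['color'])
E
```

```text
time_s: 7.3
tool_pos: [0.4862, -0.0511, 0.1005]
tool_rot: [-179.9, -0.0, -14.7]
force: [0.7, -0.1, -0.1]
grip_width: 0.0464
grasp_force: 0.0
time_s: 7.72
tool_pos: [0.4907, -0.0499, 0.2587]
tool_rot: [-180.0, -0.8, -14.5]
force: [1.7, -0.1, -0.3]
grip_width: 0.0593
grasp_force: 0.0
```

View pics/c4.png

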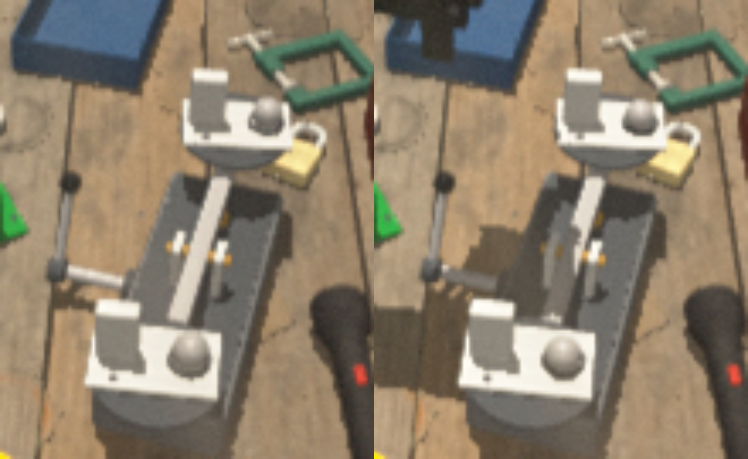

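Lever and beam are back as at the start. Next I move over the right carrier's fin.

Scaled: 0.176 m / 0.75 = 0.2347, 0.08 m / 0.75 = 0.1067, -11.2 degrees / 60 = -0.1867.

```bash
echo '{"sx":[0.0213, 0.0427, 0.064, 0.0853, 0.1067, 0.1093, 0.1093, 0.1093], "sy":[0.0467, 0.0933, 0.14, 0.1867, 0.2267, 0.2347, 0.2347, 0.2347], "sz":[0, 0, 0, 0, 0, 0, 0, 0], "turn":[-0.0667, -0.1333, -0.1867, -0.1867, -0.1867, -0.1867, -0.1867, -0.1867], "finger_gap":[0.06, 0.06, 0.06, 0.06, 0.06, 0.06, 0.06, 0.06]}' > next.json && python3 -m handwheel next.json
python3 - <<'E'
from h import *
from cell import read_camera,env
o=env.get_obs();print(o['tool_pos'],o['tool_rot'])
cv2.imwrite('pics/w5.png',read_camera('wrist')['color'])
E
```

```text
time_s: 8.48
tool_pos: [0.5207, -0.2407, 0.2488]
tool_rot: [-179.8, 0.1, -3.4]
force: [0.1, 0.1, 0.5]
grip_width: 0.06
grasp_force: 0.0
[ 0.52065402 -0.24069134  0.24878126] [-1.79831497e+02  1.37633543e-01 -3.37795974e+00]
```

View pics/w5.png

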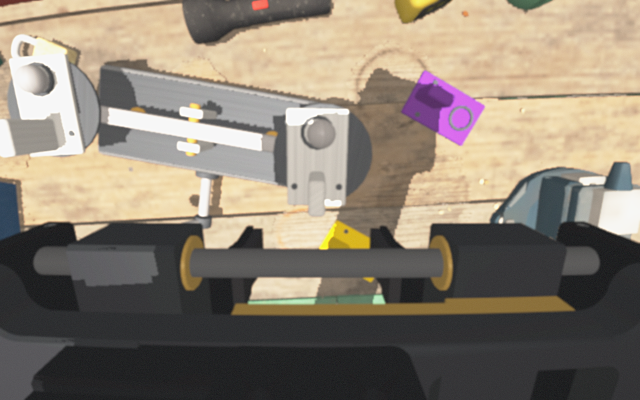

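Wrist view: the right carrier's plate has corners ~(287,108), (350,108), (344,206) and (285,206). Its ball is at (319,131) in the pocket. The fin runs over columns 308-326, rows 172-214, parallel to the image axis.

```bash
python3 - <<'E'
from h import *
from cell import read_camera
np.set_printoptions(precision=4,suppress=True)
c=read_camera('wrist');t=read_camera('top')
for p in [(287,108),(350,108),(344,206),(286,206)]: print(p,onz(c,p,.110))
for p in [(308,213),(326,213),(317,195),(308,180),(326,180)]: print(p,onz(c,p,.160))
print('ball',onz(c,(319,131),.1225))
# refine fin sides
g=cv2.cvtColor(c['color'],cv2.COLOR_BGR2GRAY);print(g[190:216:4,298:336:2])
E
```

```text
(287, 108) [ 0.6009 -0.218   0.11  ]
(350, 108) [ 0.5977 -0.274   0.11  ]
(344, 206) [ 0.5075 -0.2654  0.11  ]
(286, 206) [ 0.5107 -0.2099  0.11  ]
(308, 213) [ 0.5175 -0.2328  0.16  ]
(326, 213) [ 0.5167 -0.2471  0.16  ]
(317, 195) [ 0.5318 -0.2408  0.16  ]
(308, 180) [ 0.5441 -0.2345  0.16  ]
(326, 180) [ 0.5433 -0.2484  0.16  ]
ball [ 0.5795 -0.2453  0.1225]
[[199 202 199 195 196 191 187 199 203 202 202 200 204 197 186 201 201 199
  195]
 [198 201 202 196 196 189 184 196 200 205 206 206 203 193 185 198 201 195
  194]
 [199 202 198 196 196 187 188 203 205 204 205 206 205 191 190 209 210 205
  196]
 [199 200 200 194 196 187 188 200 206 206 204 203 201 193 252 247 247 247
  248]
 [221 221 221 222 226 219 194 201 202 202 203 206 203 191 225 244 243 244
  244]
 [199 193 192 193 196 192 188 201 205 204 203 201 201 191 147 120 123 107
  104]
 [215 222 223 222 219 218 195 196 197 198 199 202 197 194 217 225 227 226
  220]]
```

Scaled: 0.109 m / 0.75 = 0.1453, 0.105 m / 0.75 = 0.14, 0.9 degrees / 60 = 0.015.

```bash
echo '{"sx":[0.0093, 0.0093, 0.0093, 0.0093, 0.0093, 0.0093, 0.0093, 0.0093], "sy":[-0.0013, -0.0013, -0.0013, -0.0013, -0.0013, -0.0013, -0.0013, -0.0013], "sz":[0.0333, 0.0667, 0.1, 0.1267, 0.14, 0.1453, 0.1453, 0.1453], "turn":[0.015, 0.015, 0.015, 0.015, 0.015, 0.015, 0.015, 0.015], "finger_gap":[0.05, 0.04, 0.036, 0.034, 0.034, 0.032, 0.03, 0.028]}' > next.json && python3 -m handwheel next.json; echo '{"sx":[0, 0, 0, 0, 0, 0, 0, 0], "sy":[0, 0, 0, 0, 0, 0, 0, 0], "sz":[0, 0, 0, 0, 0, 0, 0, 0], "turn":[0, 0, 0, 0, 0, 0, 0, 0], "finger_gap":[0.024, 0.021, 0.018, 0.016, 0.014, 0.012, 0.008, 0.008]}' > next.json && python3 -m handwheel next.json 8
```

```text
time_s: 9.3
tool_pos: [0.5288, -0.2417, 0.1428]
tool_rot: [180.0, -0.1, -4.3]
force: [0.5, -0.5, 0.9]
grip_width: 0.0296
grasp_force: 0.0
time_s: 9.97
tool_pos: [0.5281, -0.2415, 0.1417]
tool_rot: [-180.0, -0.0, -4.3]
force: [-0.2, 1.3, 1.8]
grip_width: 0.0138
grasp_force: 8.0
```

Gripped at 13.8 mm, which matches the 14 mm fin. I increase the force and lift slowly.

Scaled: -0.026 m / 0.75 = -0.0347, -0.024 m / 0.75 = -0.032.

```bash
echo '{"sx":[0, 0, 0, 0], "sy":[0, 0, 0, 0], "sz":[0, 0, 0, 0], "turn":[0, 0, 0, 0], "finger_gap":[0.008, 0.008, 0.008, 0.008]}' > next.json && python3 -m handwheel next.json 55;  echo '{"sx":[0, 0, 0, 0, 0, 0, 0, 0], "sy":[0, 0, 0, 0, 0, 0, 0, 0], "sz":[-0.0013, -0.004, -0.008, -0.0133, -0.02, -0.0267, -0.032, -0.0347], "turn":[0, 0, 0, 0, 0, 0, 0, 0], "finger_gap":[0.008, 0.008, 0.008, 0.008, 0.008, 0.008, 0.008, 0.008]}' > next.json && python3 -m handwheel next.json
python3 - <<'E'
from h import *
from cell import read_camera,env
s=read_camera('side')['color'][140:300,280:420];w=read_camera('wrist')['color'][60:240,200:420]
cv2.imwrite('pics/c6.png',np.hstack([cv2.resize(s,(350,400)),cv2.resize(w,(440,400))]))
print(env.get_obs()['wrist_torque'])
E
```

```text
time_s: 10.3
tool_pos: [0.528, -0.2416, 0.1416]
tool_rot: [-180.0, -0.0, -4.3]
force: [-0.2, 2.5, 1.4]
grip_width: 0.0136
grasp_force: 55.0
time_s: 10.97
tool_pos: [0.5283, -0.2422, 0.1685]
tool_rot: [180.0, -0.1, -4.4]
force: [0.7, 0.5, -1.5]
grip_width: 0.0136
grasp_force: 55.0
[ 0.03648734  0.10190467 -0.0268156 ]
```

View pics/c6.png

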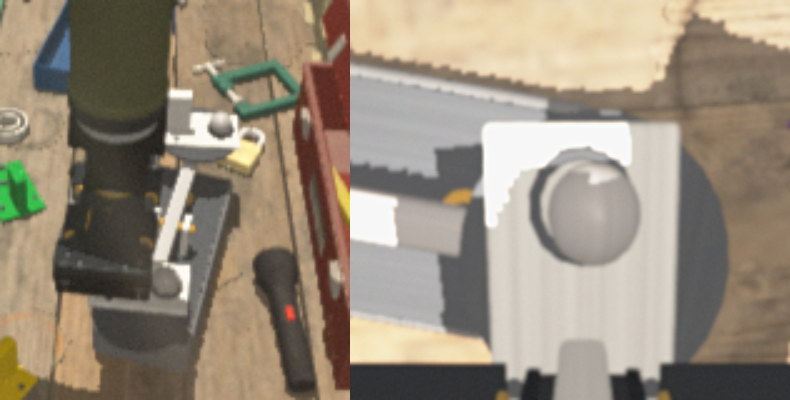

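The carrier is lifted with its ball in the pocket, and the other carrier still stands on its pan. I raise it further and check the joints.

Scaled: -0.082 m / 0.75 = -0.1093, -0.024 m / 0.75 = -0.032.

```bash
echo '{"sx":[0, 0, 0, 0, 0, 0, 0, 0], "sy":[0, 0, 0, 0, 0, 0, 0, 0], "sz":[-0.0053, -0.016, -0.032, -0.0507, -0.0693, -0.088, -0.1013, -0.1093], "turn":[0, 0, 0, 0, 0, 0, 0, 0], "finger_gap":[0.008, 0.008, 0.008, 0.008, 0.008, 0.008, 0.008, 0.008]}' > next.json && python3 -m handwheel next.json; echo '{"sx":[-0.0013, -0.004, -0.008, -0.0133, -0.0187, -0.0253, -0.032, -0.0387], "sy":[-0.0067, -0.02, -0.04, -0.0667, -0.096, -0.128, -0.16, -0.192], "sz":[0, 0, 0, 0, 0, 0, 0, 0], "turn":[0, 0, 0, 0, 0, 0, 0, 0], "finger_gap":[0.008, 0.008, 0.008, 0.008, 0.008, 0.008, 0.008, 0.008]}' > next.json && python3 -m handwheel next.json; python3 -c "
from cell import env;print(env.get_obs()['qpos'])"
```

```text
time_s: 11.73
tool_pos: [0.5287, -0.2421, 0.252]
tool_rot: [179.9, -0.2, -4.3]
force: [0.6, -1.0, -3.0]
grip_width: 0.0136
grasp_force: 55.0
time_s: 12.4
tool_pos: [0.5087, -0.0929, 0.2485]
tool_rot: [-180.0, 0.1, -4.2]
force: [0.2, 0.8, -1.2]
grip_width: 0.0136
grasp_force: 55.0
[ 41.81208049   3.86713565 -35.65674731  99.89023123   2.28491861
  77.09199463 -88.5412316 ]
```

Scaled: -0.192 m / 0.75 = -0.256, -0.024 m / 0.75 = -0.032.

```bash
echo '{"sx":[-0.0067, -0.0133, -0.0187, -0.0253, -0.032, -0.0387, -0.0453, -0.0507], "sy":[-0.032, -0.064, -0.096, -0.128, -0.16, -0.192, -0.224, -0.256], "sz":[0, 0, 0, 0, 0, 0, 0, 0], "turn":[0, 0, 0, 0, 0, 0, 0, 0], "finger_gap":[0.008, 0.008, 0.008, 0.008, 0.008, 0.008, 0.008, 0.008]}' > next.json && python3 -m handwheel next.json; echo '{"sx":[-0.0067, -0.0133, -0.0187, -0.0253, -0.032, -0.0373, -0.0427, -0.0467], "sy":[-0.032, -0.064, -0.096, -0.128, -0.16, -0.1893, -0.2133, -0.232], "sz":[0, 0, 0, 0, 0, 0, 0, 0], "turn":[0, 0, 0, 0, 0, 0, 0, 0], "finger_gap":[0.008, 0.008, 0.008, 0.008, 0.008, 0.008, 0.008, 0.008]}' > next.json && python3 -m handwheel next.json;echo '{"sx":[-0.0013, -0.0013, -0.0013, -0.0013, -0.0013, -0.0013, -0.0013, -0.0013], "sy":[-0.0107, -0.016, -0.0187, -0.0187, -0.0187, -0.0187, -0.0187, -0.0187], "sz":[0, 0.004, 0.0133, 0.0293, 0.0453, 0.0613, 0.0747, 0.0853], "turn":[0, 0, 0, 0, 0, 0, 0, 0], "finger_gap":[0.008, 0.008, 0.008, 0.008, 0.008, 0.008, 0.008, 0.008]}' > next.json && python3 -m handwheel next.json;echo '{"sx":[0, 0, 0, 0, 0, 0], "sy":[0, 0, 0, 0, 0, 0], "sz":[0.0053, 0.008, 0.008, 0.008, 0.008, 0.008], "turn":[0, 0, 0, 0, 0, 0], "finger_gap":[0.008, 0.008, 0.008, 0.008, 0.008, 0.008]}' > next.json && python3 -m handwheel next.json
python3 - <<'E'
from h import *
from cell import read_camera
v=[read_camera(n)['color'] for n in('top','side','wrist')]
cv2.imwrite('pics/c7.png',np.hstack([cv2.resize(v[0][130:290,160:420],(390,240)),cv2.resize(v[1][80:260,260:420],(213,240)),cv2.resize(v[2][0:240,170:420],(190,240))]))
E
```

```text
time_s: 13.07
tool_pos: [0.4845, 0.1009, 0.2486]
tool_rot: [179.9, 0.1, -4.2]
force: [1.0, 0.2, -2.4]
grip_width: 0.0132
grasp_force: 55.0
time_s: 13.73
tool_pos: [0.4619, 0.2775, 0.2487]
tool_rot: [180.0, 0.1, -4.1]
force: [-0.1, 0.2, -2.3]
grip_width: 0.0137
grasp_force: 55.0
time_s: 14.4
tool_pos: [0.4646, 0.2873, 0.1835]
tool_rot: [179.9, 0.1, -4.4]
force: [0.2, -0.2, -2.8]
grip_width: 0.0138
grasp_force: 55.0
time_s: 14.9
tool_pos: [0.4652, 0.2886, 0.1801]
tool_rot: [-180.0, -0.1, -4.3]
force: [0.1, -0.1, -2.3]
grip_width: 0.0136
grasp_force: 55.0
```

View pics/c7.png

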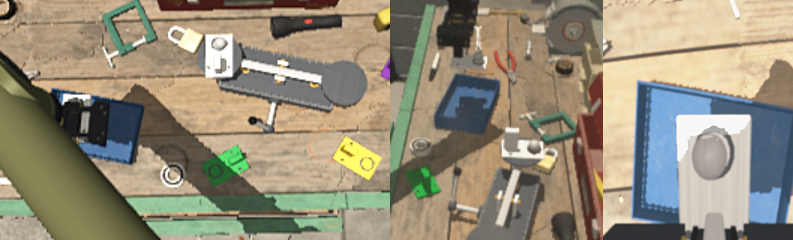

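The carrier hangs over the blue tray with the ball in its pocket. The other carrier stands on its pan, and the lever is still arrested. I'll check level and rest, then hand in.

```bash
python3 - <<'E'
from h import *
from cell import read_camera,env
c=read_camera('wrist');o=env.get_obs()
g=cv2.cvtColor(c['color'],cv2.COLOR_BGR2GRAY).astype(int)
for col in(275,305,335):
    e=np.abs(np.diff(g[95:130,col]));print(col,95+e.argmax(),e.max())
z=o['tool_pos'][2]-.0317
for p in((270,115),(355,115)):
    P=onz(c,p,z);print(P, P-o['tool_pos'])
for a in (-3,0,3): # predicted far edge row for slip angle
    pass
print(np.abs(o['joint_velocities']).max(),o['tool_rot'])
E
```

```text
275 114 48
305 128 57
335 114 80
[0.53730597 0.3088632  0.14804731] [ 0.07228632  0.0204055  -0.0317    ]
[0.53368838 0.2617222  0.14804731] [ 0.06866872 -0.0267355  -0.0317    ]
0.21168892235359318 [-1.79997588e+02 -2.30632683e-02 -4.34228759e+00]
```

```bash
python3 - <<'E'
from h import *
from cell import read_camera,env
c=read_camera('wrist');o=env.get_obs();z=o['tool_pos'][2]-.0317
b=cv2.GaussianBlur(c['color'],(3,3),0).astype(int);sat=b[...,0]-b[...,2]  # blue tray vs white plate
for r in range(120,212,10):
    w=np.where(sat[r,230:390]<30)[0]+230
    runs=np.split(w,np.where(np.diff(w)>1)[0]+1);k=max(runs,key=len)
    a=onz(c,(k[0]-.5,r),z);d=onz(c,(k[-1]+.5,r),z);print(r,k[0],k[-1],round(np.linalg.norm(a-d)*1000,1),a.round(3)[:2])
E
```

```text
120 266 366 56.4 [0.535 0.312]
130 267 365 55.7 [0.529 0.312]
140 267 365 56.1 [0.524 0.312]
150 267 364 55.9 [0.518 0.313]
160 268 364 55.8 [0.512 0.313]
170 268 364 56.2 [0.507 0.314]
180 269 364 56.0 [0.501 0.314]
190 270 363 55.3 [0.495 0.314]
200 270 362 55.2 [0.489 0.315]
210 270 361 55.0 [0.483 0.315]
```

```bash
echo '{"sx":[0, 0, 0, 0], "sy":[0, 0, 0, 0], "sz":[0, 0, 0, 0], "turn":[0, 0, 0, 0], "finger_gap":[0.008, 0.008, 0.008, 0.008]}' > next.json && python3 -m handwheel next.json; python3 -c "
from cell import env;print(env.sign_off())"
```

```text
time_s: 15.48
tool_pos: [0.4649, 0.2884, 0.1795]
tool_rot: [180.0, 0.0, -4.3]
force: [0.6, 0.2, -2.9]
grip_width: 0.0137
grasp_force: 55.0
the job is handed in; nothing more can be done
None
```

The right pan sank, so I locked the beam level again, lifted the right carrier by its fin and handed in (no verdict was returned) with it held level and still, about 0.1 m above the rim over the middle of the left tray, its ball in the pocket, after 15.5 s; the other carrier still stands on its pan.

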